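# Hand over the locked strip bay

### The arm

A 7-joint arm with a two-finger parallel gripper is mounted at the origin on the work surface. World frame = base frame: x ahead of the robot, y to its left, z up, the work surface at z = 0. Lengths are in m, angles in rad, forces in N, time in s.
With the tool pointing down it reaches from about 0.35 to 0.9 m from the base axis. Payload 7.2 kg.
Tool frame: the origin (TCP) lies between the finger pads, 19 mm behind the fingertips; this is the grasp point; z points along the fingers, y is the line along which they close (so a half turn about z gives the same grasp; the last joint's range is limited). The gripper opens to 88 mm and grips with 3 to 60 N. Pads are 20 mm wide; open, the fingers measure 115 mm over their backs; the gripper's body (75 mm by 178 mm) begins 61 mm behind the grasp point.
Start: joints at [1.054, 0.411, -0.013, 1.596, 0.006, 1.134, -0.082], TCP at [0.271, -0.563, 0.241] pointing down, gripper open.
Joint ranges: [-2.95, 2.95], [-0.29, 1.99], [-1.47, 1.44], [0.14, 2.54], [-1.03, 4.17], [0.13, 1.85], [-2.86, 2.86]. Speed limits (rad/s): [2.39, 2.39, 3.01, 3.01, 3.14, 3.14, 3.14].

### API

Orientations are given as a rotation vector (axis times angle).
In Python, from plant import * gives the robot as it stands.
- The arm moves only by the tool drive_tool, never from a script. Its argument "deltas" is a list of rows, each an object with "xyz": the shift along the world's x, y, z in cm, a list of three; "roll": the turn about the world's z in degrees; "grip": the finger opening in cm, from 0 to 8.78. A call has exactly 5 rows; each row shifts and turns the commanded pose from where the row before left it; what a row does not reach is not made up. A row lasts 1/12 s, in which the tool goes at most 41.7 mm and 7.16 degrees, less where a joint would pass 70% of its speed; a pose out of reach is approached as far as the arm can. A call with a gripper value outside its range is refused whole. The fingers move at their own pace and stop on an object; "grip_force" is the grip in N (left out, the last holds). Time passes only in rows, so rows that do not move let the fingers close, or fill a call up. It gives the time, the measured TCP pose, the force, the opening and the grip force at its end, in the units of the state.
- get_obs(): the state, without advancing time (a new reading comes with each control period).
- camera(name): name is "side" or "top" or "wrist"; returns a dict with "color" (400x640x3 uint8, red, green, blue), "depth" (400x640 float32, m along the optical axis (not along the pixel's ray), 0 where there is no reading), "fx", "fy", "cx", "cy" (pixels), "extrinsics" (4x4, takes a point from camera to world coordinates); the wrist camera has in their place "hand_eye" (4x4, takes a point from camera to tool coordinates, whose origin is the TCP and whose axes are the flange's). Camera axes: x right, y down, z forward; pixel columns grow to the right and rows downward; lengths in m; the calibration is good to about 2 mm. A picture is of the moment at which its call begins: read the wrist's pose just before it.
- hand_in(): hands the job in; it is judged then, once.
The state is a dict: "t": time; "q": joint angles; "qd": joint speeds; "joint_efforts": joint torques, N m; "position": TCP position; "tcp_rot": TCP orientation; "ft_force": force on the tool from outside, world axes, zero at the start; "wrist_torque": the same for the moment, N m; "gripper_width": opening from 0.0 (shut) to 1.0 (fully open); "gripper_force": force on a finger pad.
Only numpy, scipy, OpenCV 4.12 (cv2) and the standard library are available. Lean on these libraries where they do the work, as an engineer would, in place of code of your own. Each camera call takes 0.05 s, during which the arm holds its last target. There are 200 camera calls.

### The job

Hand the strip bay over to the relief: push the tray's cam lock lever a quarter turn with the fingertips, fully home to its locked stop. Then point at the one cocked strip (the holder shoved sideways out of line) and after that at the small T-shaped brass cam key, so that the relief knows both: each time hold the fingers, pointing down, a centimetre or two above it for at least two seconds without touching it. Do not bring the fingers down over any other strip or over the flat drawer key, and leave all the loose things where they lie.

Things in the scene. Friction and masses are not known exactly. Their poses are not given: they have to be found in the camera images.
- cam_pivot (a point): Axis of the tray's quarter-turn cam lock, at the underside of the lever, 22 mm above the cabinet top. It is fixed to the tray and has the tray's axes (z up): the lock stands beside the tray's right-hand wall (the tray's -y side; the wall's outer face is 35 mm from the axis, along +y). Below the lever: a steel boss 32 mm across on a plate 56 x 62 x 5 mm.
- cam_lever (a joint): Turn of the steel cam lever in rad, counter-clockwise seen from above: 0 = unlocked, the lever pointing along the tray's -x (towards the robot); pi/2 = locked, at its stop, the lever pointing along the tray's -y (away from the tray), its short tongue over the tray's wall. It starts between 0 and 0.4, stays where it is left, and takes 1 to 2 N at its end to turn.
- lever_end (a point): Middle of the lever's round end, on its top face (44 mm up), 75 mm from the lock's axis. The lever runs from the axis to a round end, 83 mm in all, 12 mm wide (end 16 mm), its sides upright from 22 to 44 mm above the cabinet top.
- tray: The grey painted steel strip bay tray, fixed, 180 mm (its x) by 240 mm (its y), floor 4 mm thick, walls 14 mm high; origin at the centre of its underside, z up. Five strip holders lie side by side in it, 32 mm apart along the tray's x.
- cocked_mid (a point): Middle of the top face of the cocked strip holder, the one shoved 28 mm along the tray's +y (to the left) out of line with the other four; 16 mm above the cabinet top. x runs across the holder, y along it (it reaches 13 mm either way in x and 75 mm in y), z up.
- strip_cocked: The cocked one: black plastic flight-strip holder, 26 x 150 x 12 mm, its long side along its own y (parallel to the tray's y), paper on top; loose. Origin on its underside, at the middle of its place in the row: the holder's own middle is 28 mm from it along +y. Underside 4 mm above the cabinet top.
- strip_a: One of the four strips in line: black plastic flight-strip holder, 26 x 150 x 12 mm, its long side along its own y (parallel to the tray's y), paper on top; loose. Origin at the centre of its underside, 4 mm above the cabinet top.
- strip_b: One of the four strips in line: black plastic flight-strip holder, 26 x 150 x 12 mm, its long side along its own y (parallel to the tray's y), paper on top; loose. Origin at the centre of its underside, 4 mm above the cabinet top.
- strip_c: One of the four strips in line: black plastic flight-strip holder, 26 x 150 x 12 mm, its long side along its own y (parallel to the tray's y), paper on top; loose. Origin at the centre of its underside, 4 mm above the cabinet top.
- strip_d: One of the four strips in line: black plastic flight-strip holder, 26 x 150 x 12 mm, its long side along its own y (parallel to the tray's y), paper on top; loose. Origin at the centre of its underside, 4 mm above the cabinet top.
- cam_key: The small brass cam key lying loose on the cabinet top, T-shaped: a round barrel 10 mm thick along its x and a cross bar 34 mm long along its y at the -x end; 50 mm long in all, 10 mm high. Origin at the middle of its length, on its underside.
- drawer_key: A flat brass drawer key with a round bow 24 mm across and a toothed blade, 56 mm long along x, 4 mm thick, loose; not the cam key. Origin at the middle of its underside.
- stopwatch: Yellow plastic stopwatch lying flat, 54 mm across, 16 mm high, with a crown at its +y edge; loose. Origin at the centre of its underside.
- binoculars: Black binoculars lying flat, about 140 mm along x, 126 mm along y, 54 mm high; loose. Origin at the centre of the underside.
- flask: Stainless steel flask standing upright, 74 mm across, 240 mm tall; loose. Origin at the centre of its underside.
- ruler: Clear acrylic ruler lying flat, 30 mm (x) by 300 mm (y), 4 mm thick; loose. Origin at the centre of its underside.
- mug: White mug, 82 mm across, 92 mm high, handle at +y; loose. Origin at the centre of its underside.

How it is judged:
On the way, in this order (a step that is already met when the one before it is completed fails the run):
1. the cam lever is pushed home to its locked stop (value of joint cam_lever above 1.47 rad), for 0.2 s.
2. the fingers, pointing down, dwell just above the cocked strip (tool point over the holder, tips 2 to 37 mm above it) (x of the grasp point in the frame of cocked_mid between -0.016 and 0.016 m and y of the grasp point in the frame of cocked_mid between -0.078 and 0.078 m and z of the grasp point in the frame of cocked_mid between 0.021 and 0.056 m and (angle between the grasp point's own z axis and vertical below 0.5 rad or angle between the grasp point's own z axis and vertical above 2.64 rad)), for 1.8 s.
3. the fingers, pointing down, dwell just above the cam key (tool point within 25 mm of its middle, tips 2 to 37 mm above it) (horizontal distance between the grasp point and cam_key below 0.025 m and z of the grasp point in the frame of cam_key between 0.031 and 0.066 m and (angle between the grasp point's own z axis and vertical below 0.5 rad or angle between the grasp point's own z axis and vertical above 2.64 rad)), for 1.8 s.
At the end, for the whole second after the job is handed in: The cam lever stands at its locked stop (over 1.47 rad); all five strips and the cam key lie still within 6 mm of where they started, and the other loose things within 10 mm (value of joint cam_lever above 1.47 rad and distance of each of strip_cocked, strip_a, strip_b, strip_c, strip_d, cam_key from where it was at the start of the episode below 0.006 m and distance of each of binoculars, flask, ruler, stopwatch, mug, drawer_key from where it was at the start of the episode below 0.01 m and linear speed of each of cam_key, strip_cocked below 0.02 m/s); the robot touches nothing.
It fails at once if a strip or the cam key is touched (contact force between any of the fingers, the arm and strip_cocked above 0.3 N or contact force between any of the fingers, the arm and strip_a above 0.3 N or contact force between any of the fingers, the arm and strip_b above 0.3 N or contact force between any of the fingers, the arm and strip_c above 0.3 N or contact force between any of the fingers, the arm and strip_d above 0.3 N or contact force between any of the fingers, the arm and cam_key above 0.3 N).
It fails at once if a strip or the cam key is moved or lifted by more than 6 mm (distance of any of strip_cocked, strip_a, strip_b, strip_c, strip_d, cam_key from where it was at the start of the episode above 0.006 m).
It fails at once if another loose thing is moved or lifted by more than 10 mm (distance of any of binoculars, flask, ruler, stopwatch, mug, drawer_key from where it was at the start of the episode above 0.01 m).
It fails at once if the fingertips come down to within 30 mm above one of the four other strips or the drawer key ((x of the grasp point in the frame of strip_a between -0.012 and 0.012 m and y of the grasp point in the frame of strip_a between -0.07 and 0.07 m and z of the grasp point in the frame of strip_a between -0.1 and 0.061 m) or (x of the grasp point in the frame of strip_b between -0.012 and 0.012 m and y of the grasp point in the frame of strip_b between -0.07 and 0.07 m and z of the grasp point in the frame of strip_b between -0.1 and 0.061 m) or (x of the grasp point in the frame of strip_c between -0.012 and 0.012 m and y of the grasp point in the frame of strip_c between -0.07 and 0.07 m and z of the grasp point in the frame of strip_c between -0.1 and 0.061 m) or (x of the grasp point in the frame of strip_d between -0.012 and 0.012 m and y of the grasp point in the frame of strip_d between -0.07 and 0.07 m and z of the grasp point in the frame of strip_d between -0.1 and 0.061 m) or (horizontal distance between the grasp point and drawer_key below 0.02 m and z of the grasp point in the frame of drawer_key between -0.1 and 0.053 m)).
It also fails if it takes over 64 s, if anything falls off the work surface, if the arm or the gripper's body presses on something with over 40 N, if the wrist force passes 120 N, or if a joint passes its speed limit or range.

## Working session

There is one attempt and no reset: what is moved stays moved. The work goes in short steps, Python scripts to look and compute and a tool call to move; the robot and the scene stay as the last step left them, time stands still between calls to the robot, and variables do not carry over. Pictures are saved under pics/ and viewed, at most 10 in all, crops included, and the job is handed in when it is done.

Besides the shell and the picture viewer there is one more tool, called after "Request:" by a JSON object that holds its "api" and its "payload". drive_tool: Moves the arm, as the interface text tells. Its arguments: {"type":"object","properties":{"deltas":{"type":"array","items":{"type":"object","properties":{"xyz":{"type":"array","items":{"type":"number"}},"roll":{"type":"number"},"grip":{"type":"number"}}}},"grip_force":{"type":"number"}},"required":["deltas"]}

```bash
mkdir -p pics; cat > h.py <<'E'
from plant import *
import numpy as np, cv2, pickle
def snap(n,f):
    c=camera(n); cv2.imwrite(f'pics/{f}.png',c['color'][:,:,::-1]); pickle.dump(c,open(f'{f}.pkl','wb')); return c
def px(c,u,v,z=None):
    "pixel->world; z: intersect with plane z, else depth"
    E=np.array(c['extrinsics']); r=np.array([(u-c['cx'])/c['fx'],(v-c['cy'])/c['fy'],1])
    if z is None: d=np.median(c['depth'][v-1:v+2,u-1:u+2])
    else: d=(z-E[2,3])/(E[:3,:3]@r)[2]
    return (E@np.r_[r*d,1])[:3]
E
python3 - <<'E'
from h import *
snap('top','top1'); snap('side','side1'); o=get_obs(); print(o)
E
```

```text
{'t': 0.1, 'q': array([ 1.0538136 ,  0.41183081, -0.0127242 ,  1.5969032 ,  0.00561608,
        1.13432885, -0.08223205]), 'qd': array([ 0.00083932, -0.0012705 , -0.00024781, -0.00185997, -0.00081477,
        0.0006062 , -0.00030512]), 'joint_efforts': array([ 2.33407933e-03, -5.89105725e+01,  6.43796045e-01, -2.91715014e+01,
       -5.37543709e-02,  1.44897768e-02,  6.78485185e-05]), 'position': array([ 0.27095957, -0.56275337,  0.24060971]), 'tcp_rot': array([-3.06149320e+00, -6.98755572e-01,  6.69242202e-04]), 'ft_force': array([ 0.07867788, -0.15691155, -0.24752446]), 'wrist_torque': array([-0.02279273,  0.00846712,  0.00028228]), 'gripper_force': 0.0, 'gripper_width': 1.0008141059705438}
```

View pics/top1.png

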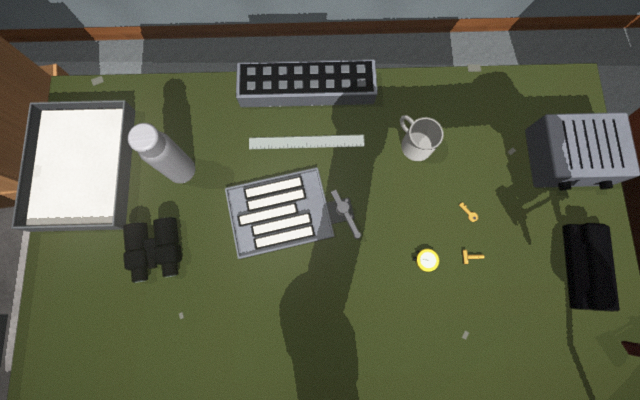

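View pics/side1.png

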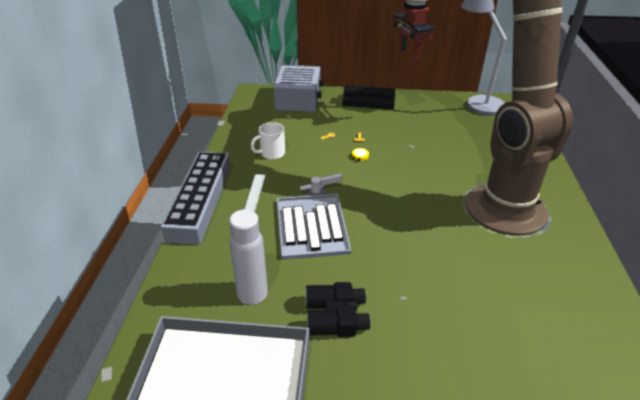

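The top view shows the tray around (279,213). The cocked strip is the middle one, around (268,214). The lever runs from about (345,207) to (357,235). The T key is near (472,257), the flat drawer key near (468,212) and the stopwatch near (428,260).

```bash
python3 - <<'E'
from h import *
c=pickle.load(open('top1.pkl','rb'))
im=c['color'][:,:,::-1]
a=cv2.resize(im[160:265,220:370],None,fx=5,fy=5,interpolation=cv2.INTER_CUBIC)
b=cv2.resize(im[195:275,410:490],None,fx=5,fy=5,interpolation=cv2.INTER_CUBIC)
cv2.imwrite('pics/a.png',a); cv2.imwrite('pics/b.png',b)
for n,u,v,z in [('strip',268,214,.016),('pivot',345,207,.044),('end',357,235,.044),('ckey',472,257,.01),('dkey',468,212,.004),('cTL',226,187,.014),('cTR',319,170,.014),('cBR',332,239,.014),('cBL',239,256,.014)]:
    print(n,px(c,u,v,z).round(3),px(c,u,v).round(3))
print(c['fx'],c['extrinsics'])
E
```

```text
strip [0.544 0.15  0.016] [0.545 0.151 0.014]
pivot [ 0.552 -0.038  0.044] [ 0.552 -0.038  0.043]
end [ 0.484 -0.064  0.044] [ 0.484 -0.064  0.044]
ckey [ 0.427 -0.344  0.01 ] [ 0.427 -0.344  0.008]
dkey [ 0.539 -0.349  0.004] [ 0.539 -0.349  0.004]
cTL [0.616 0.256 0.014] [0.619 0.259 0.002]
cTR [0.655 0.021 0.014] [ 0.659  0.021 -0.001]
cBR [ 0.479 -0.006  0.014] [ 0.481 -0.006 -0.   ]
cBL [0.444 0.221 0.014] [0.444 0.221 0.012]
398.23833989940476 [[-0.0248209  -0.97433642  0.22372408  0.37373828]
 [-0.99968931  0.02470169 -0.00333194  0.03680189]
 [-0.00227993 -0.22373727 -0.97464683  0.9872235 ]
 [ 0.          0.          0.          1.        ]]
```

View pics/a.png

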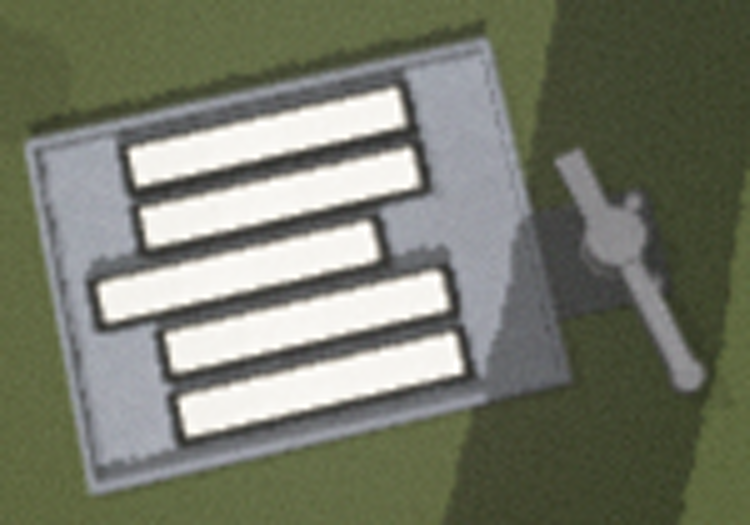

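View pics/b.png

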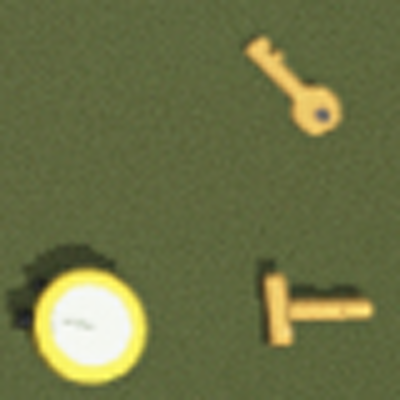

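Enlarged, the hub is at (342.4,207.4) and the lever's end at (357.6,235). The cocked strip's middle is at (268,214.6), and the T key's middle at (473.8,257), with the cross bar at its left end.

```bash
python3 - <<'E'
from h import *
c=pickle.load(open('top1.pkl','rb'))
P=lambda u,v,z:px(c,u,v,z)[:2]
A=lambda x,y,z:P(220+x/5,160+y/5,z)
piv=A(612,237,.044); e=A(688,375,.044)
print('piv',piv,'end',e,'len',np.hypot(*(e-piv)),'ang',np.degrees(np.arctan2(*(e-piv)[::-1]))%360)
q=[A(*p,.016) for p in [(95,282),(380,220),(383,265),(103,327)]]
s=np.mean(q,0); print('strip',s,'len',np.hypot(*(q[0]-q[1])),'yaw',[np.degrees(np.arctan2(*(a-b)[::-1]))-90 for a,b in((q[0],q[1]),(q[3],q[2]))])
print('ckey',P(473.8,257,.008), 'len',np.hypot(*(P(463,257,.008)-P(484.6,257,.008))),'dkey',P(410+294/5,195+85/5,.004))
E
```

```text
piv [ 0.55109713 -0.03206878] end [ 0.48367232 -0.06540605] len 0.07521621079524508 ang 206.30945610381013
strip [0.54274242 0.15002097] len 0.14382769695644915 yaw [np.float64(11.080187667962619), np.float64(11.23584574805021)]
ckey [ 0.42730576 -0.34888366] len 0.05243805287913285 dkey [ 0.53893223 -0.35066724]
```

Request:
{"api": "drive_tool", "payload": {"deltas": [{"xyz": [1,2.5,0],"roll": 0,"grip": 0},{"xyz": [1,2.5,0],"roll": 0,"grip": 0},{"xyz": [1,2.5,0],"roll": 0,"grip": 0},{"xyz": [1,2.5,0],"roll": 0,"grip": 0},{"xyz": [1,2.5,0],"roll": 0,"grip": 0}]}}

```text
t: 0.52
position: [0.3213, -0.4367, 0.2409]
tcp_rot: [-3.062, -0.699, 0.001]
ft_force: [-0.5, -0.4, 0.1]
gripper_width: 0.662
gripper_force: 0.0
```

Request:
{"api": "drive_tool", "payload": {"deltas": [{"xyz": [1,2.7,0],"roll": 0,"grip": 0},{"xyz": [1,2.7,0],"roll": 0,"grip": 0},{"xyz": [1,2.7,0],"roll": 0,"grip": 0},{"xyz": [1,2.7,0],"roll": 0,"grip": 0},{"xyz": [1,2.7,0],"roll": 0,"grip": 0}]}}

```text
t: 0.93
position: [0.3712, -0.3016, 0.2411]
tcp_rot: [-3.063, -0.699, 0.001]
ft_force: [-0.2, 0.1, -0.1]
gripper_width: 0.283
gripper_force: 0.0
```

Request:
{"api": "drive_tool", "payload": {"deltas": [{"xyz": [1,2.7,0],"roll": 0,"grip": 0},{"xyz": [1,2.7,0],"roll": 0,"grip": 0},{"xyz": [1,2.7,0],"roll": 0,"grip": 0},{"xyz": [1,2.7,0],"roll": 0,"grip": 0},{"xyz": [1,2.7,0],"roll": 0,"grip": 0}]}}

```text
t: 1.35
position: [0.4212, -0.1667, 0.2412]
tcp_rot: [-3.063, -0.699, 0.001]
ft_force: [1.2, 0.2, -0.1]
gripper_width: 0.01
gripper_force: 0.0
```

Request:
{"api": "drive_tool", "payload": {"deltas": [{"xyz": [1.1,2.7,0],"roll": 0,"grip": 0},{"xyz": [1.1,2.7,0],"roll": 0,"grip": 0},{"xyz": [1.1,2.7,-2],"roll": 0,"grip": 0},{"xyz": [1.2,2.7,-2],"roll": 0,"grip": 0},{"xyz": [1.2,2.7,-2],"roll": 0,"grip": 0}]}}

```text
t: 1.77
position: [0.4785, -0.0319, 0.1808]
tcp_rot: [3.063, 0.698, 0.001]
ft_force: [0.1, -0.5, -0.5]
gripper_width: 0.005
gripper_force: 0.0
```

Request:
{"api": "drive_tool", "payload": {"deltas": [{"xyz": [0,0,-2],"roll": 0,"grip": 0},{"xyz": [0,0,-2],"roll": 0,"grip": 0},{"xyz": [0,0,-1],"roll": 0,"grip": 0},{"xyz": [0,0,0],"roll": 0,"grip": 0},{"xyz": [0,0,0],"roll": 0,"grip": 0}]}}

```text
t: 2.18
position: [0.4779, -0.0334, 0.1313]
tcp_rot: [-3.063, -0.698, 0.002]
ft_force: [0.1, -0.7, 0.9]
gripper_width: 0.008
gripper_force: 0.0
```

```bash
python3 - <<'E'
from h import *
o=get_obs(); print(o['position'],o['gripper_width']); snap('wrist','w1')
E
```

```text
[ 0.47792834 -0.03336562  0.13133249] 0.008440456471800825
```

View pics/w1.png

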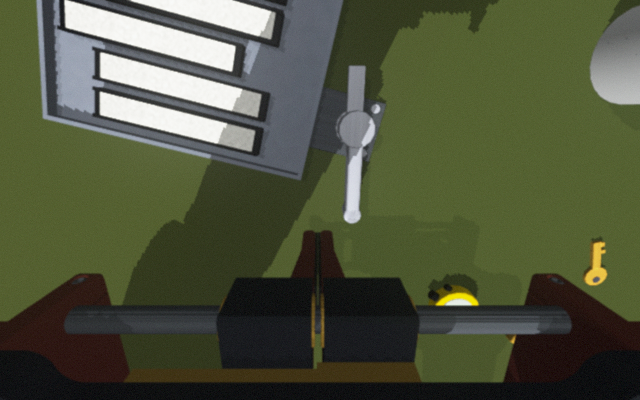

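The wrist view shows the closed fingers at (317,250), to the left of the lever, whose end is at (352,216). Next I lower them beside it.

Request:
{"api": "drive_tool", "payload": {"deltas": [{"xyz": [0,0,-2],"roll": 0,"grip": 0},{"xyz": [0,0,-2],"roll": 0,"grip": 0},{"xyz": [0,0,-2],"roll": 0,"grip": 0},{"xyz": [0,0,-2],"roll": 0,"grip": 0},{"xyz": [0,0,-0.4],"roll": 0,"grip": 0}]}}

```text
t: 2.65
position: [0.4776, -0.0336, 0.0462]
tcp_rot: [-3.063, -0.698, 0.002]
ft_force: [-0.5, -0.7, -0.1]
gripper_width: 0.004
gripper_force: 0.0
```

Request:
{"api": "drive_tool", "payload": {"deltas": [{"xyz": [0.2,-0.4,0],"roll": 0,"grip": 0},{"xyz": [0.2,-0.4,0],"roll": 0,"grip": 0},{"xyz": [0.2,-0.4,0],"roll": 0,"grip": 0},{"xyz": [0.2,-0.4,0],"roll": 0,"grip": 0},{"xyz": [0.2,-0.4,0],"roll": 0,"grip": 0}]}}

```text
t: 3.07
position: [0.489, -0.0537, 0.0484]
tcp_rot: [3.062, 0.698, 0.002]
ft_force: [-1.1, 0.8, 1.5]
gripper_width: 0.005
gripper_force: 0.6
```

Request:
{"api": "drive_tool", "payload": {"deltas": [{"xyz": [0.2,-0.6,0],"roll": 0,"grip": 0},{"xyz": [0.4,-0.6,0],"roll": 0,"grip": 0},{"xyz": [0.5,-0.6,0],"roll": 0,"grip": 0},{"xyz": [0.5,-0.6,0],"roll": 0,"grip": 0},{"xyz": [0.5,-0.4,0],"roll": 0,"grip": 0}]}}

```text
t: 3.48
position: [0.5095, -0.0821, 0.0472]
tcp_rot: [3.063, 0.698, -0.001]
ft_force: [-1.2, 1.9, 1.0]
gripper_width: 0.007
gripper_force: 0.7
```

Request:
{"api": "drive_tool", "payload": {"deltas": [{"xyz": [0.6,-0.4,0],"roll": 0,"grip": 0},{"xyz": [0.6,-0.4,0],"roll": 0,"grip": 0},{"xyz": [0.6,-0.3,0],"roll": 0,"grip": 0},{"xyz": [0.6,-0.2,0],"roll": 0,"grip": 0},{"xyz": [0.5,0,0],"roll": 0,"grip": 0}]}}

```text
t: 3.9
position: [0.5387, -0.0949, 0.0472]
tcp_rot: [3.063, 0.698, -0.001]
ft_force: [-0.7, -1.7, 0.1]
gripper_width: 0.001
gripper_force: 0.7
```

Request:
{"api": "drive_tool", "payload": {"deltas": [{"xyz": [0.3,0,0],"roll": 0,"grip": 0},{"xyz": [0.2,0,0],"roll": 0,"grip": 0},{"xyz": [0.2,0,0],"roll": 0,"grip": 0},{"xyz": [0,0,0],"roll": 0,"grip": 0},{"xyz": [0,0,0],"roll": 0,"grip": 0}]}}

```text
t: 4.32
position: [0.5454, -0.0938, 0.0474]
tcp_rot: [-3.063, -0.7, -0.001]
ft_force: [-0.0, -0.3, 0.1]
gripper_width: 0.002
gripper_force: 0.1
```

Request:
{"api": "drive_tool", "payload": {"deltas": [{"xyz": [0.2,0,0],"roll": 0,"grip": 0},{"xyz": [0.2,0.05,0],"roll": 0,"grip": 0},{"xyz": [0.2,0.05,0],"roll": 0,"grip": 0},{"xyz": [0,0,0],"roll": 0,"grip": 0},{"xyz": [0,0,0],"roll": 0,"grip": 0}]}}

```text
t: 4.73
position: [0.5485, -0.0936, 0.047]
tcp_rot: [-3.063, -0.698, 0.009]
ft_force: [-8.2, -0.7, 7.5]
gripper_width: 0.002
gripper_force: 4.6
```

Request:
{"api": "drive_tool", "payload": {"deltas": [{"xyz": [0,0,0],"roll": 0,"grip": 0},{"xyz": [-0.5,0,0],"roll": 0,"grip": 0},{"xyz": [-1,0,0],"roll": 0,"grip": 0},{"xyz": [-1,0,0],"roll": 0,"grip": 0},{"xyz": [0,0,3],"roll": 0,"grip": 0}]}}

```text
t: 5.15
position: [0.5206, -0.0928, 0.0732]
tcp_rot: [-3.06, -0.699, 0.014]
ft_force: [-0.5, 0.2, 0.4]
gripper_width: 0.003
gripper_force: 0.0
```

Request:
{"api": "drive_tool", "payload": {"deltas": [{"xyz": [0,0,3],"roll": 0,"grip": 0},{"xyz": [0,0,3],"roll": 0,"grip": 0},{"xyz": [0,0,1],"roll": 0,"grip": 0},{"xyz": [0,0,0],"roll": 0,"grip": 0},{"xyz": [0,0,0],"roll": 0,"grip": 0}]}}

```text
t: 5.57
position: [0.5258, -0.0933, 0.1472]
tcp_rot: [3.062, 0.699, 0.001]
ft_force: [-0.4, -0.1, -0.4]
gripper_width: 0.004
gripper_force: 0.0
```

```bash
python3 - <<'E'
from h import *
o=get_obs(); print(o['position'],o['ft_force']); c=snap('wrist','w2')
from scipy.spatial.transform import Rotation as R
T=np.eye(4);T[:3,:3]=R.from_rotvec(o['tcp_rot']).as_matrix();T[:3,3]=o['position']
c['extrinsics']=T@c['hand_eye'];pickle.dump(c,open('w2.pkl','wb'))
E
```

```text
[ 0.52582497 -0.09325406  0.14723352] [-0.4299326  -0.1199147  -0.44456361]
```

View pics/w2.png

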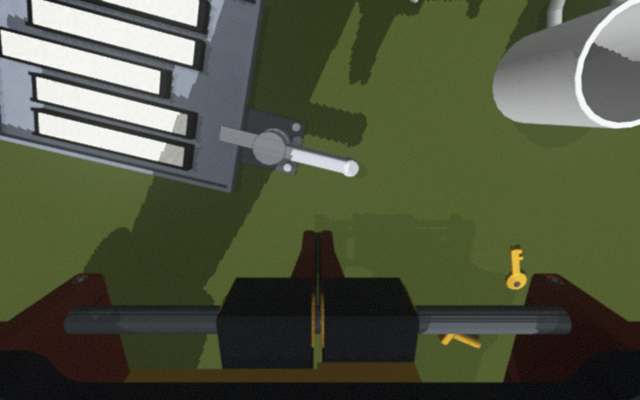

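The wrist view shows the lever from the hub at (270,147) to its end at (350,168), now parallel to the strips and resting on its stop.

```bash
python3 - <<'E'
from h import *
c=pickle.load(open('w2.pkl','rb'))
p=px(c,270,147,.044);e=px(c,350,168,.044);d=e-p
print(p,e,np.degrees(np.arctan2(d[1],d[0]))%360)
q=[px(c,*a,.016) for a in[(2,28),(170,69),(161,97),(0,54)]];print(np.mean(q,0),np.degrees(np.arctan2(*(q[1]-q[0])[1::-1]))%360)
print(px(c,461,340,.006))
E
```

```text
[ 0.55509802 -0.03378055  0.044     ] [ 0.56911517 -0.10649649  0.044     ] 280.9108350707815
[0.54724107 0.14827488 0.016     ] 282.69629155363293
[ 0.42598337 -0.34994241  0.006     ]
```

Request:
{"api": "drive_tool", "payload": {"deltas": [{"xyz": [0.2,3,0],"roll": 0,"grip": 0},{"xyz": [0.2,3,0],"roll": 0,"grip": 0},{"xyz": [0.2,3,0],"roll": 0,"grip": 0},{"xyz": [0.2,3,0],"roll": 0,"grip": 0},{"xyz": [0.2,3,0],"roll": 0,"grip": 0}]}}

```text
t: 6.03
position: [0.5349, 0.058, 0.1452]
tcp_rot: [-3.062, -0.699, 0.005]
ft_force: [-0.1, 0.6, 0.3]
gripper_width: 0.006
gripper_force: 0.0
```

Request:
{"api": "drive_tool", "payload": {"deltas": [{"xyz": [0.2,3,0],"roll": 0,"grip": 0},{"xyz": [0.2,3,0],"roll": 0,"grip": 0},{"xyz": [0.2,3,0],"roll": 0,"grip": 0},{"xyz": [0,0,0],"roll": 0,"grip": 0},{"xyz": [0,0,0],"roll": 0,"grip": 0}]}}

```text
t: 6.45
position: [0.5407, 0.1487, 0.1452]
tcp_rot: [-3.061, -0.705, 0.005]
ft_force: [0.2, -0.9, -0.8]
gripper_width: 0.003
gripper_force: 0.0
```

Request:
{"api": "drive_tool", "payload": {"deltas": [{"xyz": [0.3,0,-2.5],"roll": 0,"grip": 0},{"xyz": [0,0,-2.5],"roll": 0,"grip": 0},{"xyz": [0,0,-2.3],"roll": 0,"grip": 0},{"xyz": [0,0,-1.5],"roll": 0,"grip": 0},{"xyz": [0,0,-0.5],"roll": 0,"grip": 0}]}}

```text
t: 6.87
position: [0.5429, 0.1442, 0.0506]
tcp_rot: [3.062, 0.696, -0.01]
ft_force: [-1.1, -1.0, -0.5]
gripper_width: 0.006
gripper_force: 0.0
```

Request:
{"api": "drive_tool", "payload": {"deltas": [{"xyz": [0,0,0],"roll": 0,"grip": 0},{"xyz": [0,0,0],"roll": 0,"grip": 0},{"xyz": [0,0,0],"roll": 0,"grip": 0},{"xyz": [0,0,0],"roll": 0,"grip": 0},{"xyz": [0,0,0],"roll": 0,"grip": 0}]}}

```text
t: 7.28
position: [0.5457, 0.1469, 0.0553]
tcp_rot: [3.063, 0.699, 0.003]
ft_force: [-0.1, -1.3, 0.2]
gripper_width: 0.004
gripper_force: 0.0
```

Request:
{"api": "drive_tool", "payload": {"deltas": [{"xyz": [0,0,0],"roll": 0,"grip": 0},{"xyz": [0,0,0],"roll": 0,"grip": 0},{"xyz": [0,0,0],"roll": 0,"grip": 0},{"xyz": [0,0,0],"roll": 0,"grip": 0},{"xyz": [0,0,0],"roll": 0,"grip": 0}]}}

```text
t: 7.7
position: [0.5452, 0.1469, 0.0544]
tcp_rot: [3.063, 0.699, 0.0]
ft_force: [0.3, 0.3, -0.5]
gripper_width: 0.003
gripper_force: 0.0
```

Request:
{"api": "drive_tool", "payload": {"deltas": [{"xyz": [0,0,0],"roll": 0,"grip": 0},{"xyz": [0,0,0],"roll": 0,"grip": 0},{"xyz": [0,0,0],"roll": 0,"grip": 0},{"xyz": [0,0,0],"roll": 0,"grip": 0},{"xyz": [0,0,0],"roll": 0,"grip": 0}]}}

```text
t: 8.12
position: [0.5452, 0.1469, 0.0543]
tcp_rot: [-3.063, -0.699, 0.0]
ft_force: [0.4, 0.2, 0.7]
gripper_width: 0.01
gripper_force: 0.0
```

Request:
{"api": "drive_tool", "payload": {"deltas": [{"xyz": [0,0,0],"roll": 0,"grip": 0},{"xyz": [0,0,0],"roll": 0,"grip": 0},{"xyz": [0,0,0],"roll": 0,"grip": 0},{"xyz": [0,0,0],"roll": 0,"grip": 0},{"xyz": [0,0,0],"roll": 0,"grip": 0}]}}

```text
t: 8.53
position: [0.5452, 0.1469, 0.0544]
tcp_rot: [-3.063, -0.699, -0.0]
ft_force: [-0.6, 0.0, 0.3]
gripper_width: 0.003
gripper_force: 0.0
```

Request:
{"api": "drive_tool", "payload": {"deltas": [{"xyz": [0,0,0],"roll": 0,"grip": 0},{"xyz": [0,0,0],"roll": 0,"grip": 0},{"xyz": [0,0,0],"roll": 0,"grip": 0},{"xyz": [0,0,0],"roll": 0,"grip": 0},{"xyz": [0,0,0],"roll": 0,"grip": 0}]}}

```text
t: 8.95
position: [0.5452, 0.1469, 0.0544]
tcp_rot: [3.063, 0.699, 0.0]
ft_force: [-0.2, -0.1, 0.2]
gripper_width: 0.004
gripper_force: 0.0
```

Request:
{"api": "drive_tool", "payload": {"deltas": [{"xyz": [0,0,0],"roll": 0,"grip": 0},{"xyz": [0,0,0],"roll": 0,"grip": 0},{"xyz": [0,0,0],"roll": 0,"grip": 0},{"xyz": [0,0,0],"roll": 0,"grip": 0},{"xyz": [0,0,0],"roll": 0,"grip": 0}]}}

```text
t: 9.37
position: [0.5452, 0.1469, 0.0544]
tcp_rot: [3.063, 0.699, 0.0]
ft_force: [-0.4, 0.9, -0.4]
gripper_width: 0.003
gripper_force: 0.0
```

```bash
python3 - <<'E'
from h import *
c=snap('side','s2'); cv2.imwrite('pics/s2c.png',cv2.resize(c['color'][130:270,230:390,::-1],None,fx=4,fy=4,interpolation=cv2.INTER_CUBIC))
E
```

```text
(no output)
```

View pics/s2c.png

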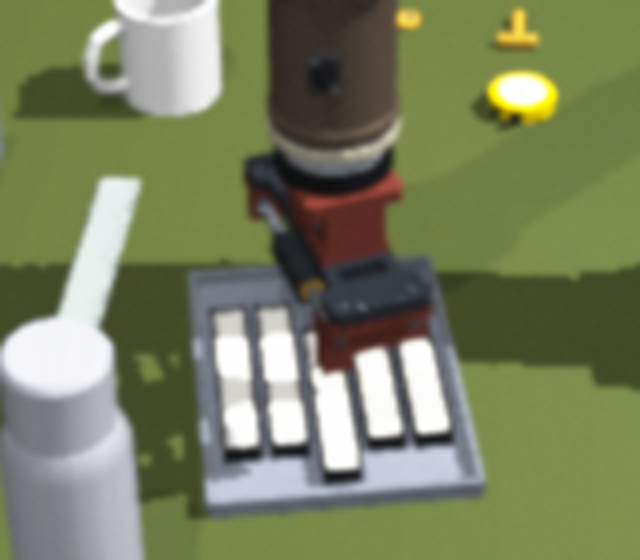

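The side view shows the fingers over the cocked (middle) strip, with all five strips undisturbed. Next is the cam key.

Request:
{"api": "drive_tool", "payload": {"deltas": [{"xyz": [0,0,2.5],"roll": 0,"grip": 0},{"xyz": [0,0,2.5],"roll": 0,"grip": 0},{"xyz": [0,0,2.5],"roll": 0,"grip": 0},{"xyz": [0,0,2.5],"roll": 0,"grip": 0},{"xyz": [0,0,0],"roll": 0,"grip": 0}]}}

```text
t: 9.83
position: [0.5475, 0.1479, 0.1592]
tcp_rot: [-3.062, -0.699, -0.011]
ft_force: [0.7, 0.2, 0.0]
gripper_width: 0.003
gripper_force: 0.0
```

Request:
{"api": "drive_tool", "payload": {"deltas": [{"xyz": [-0.8,-3.3,0],"roll": 0,"grip": 0},{"xyz": [-0.8,-3.3,0],"roll": 0,"grip": 0},{"xyz": [-0.8,-3.3,0],"roll": 0,"grip": 0},{"xyz": [-0.8,-3.3,0],"roll": 0,"grip": 0},{"xyz": [-0.8,-3.3,0],"roll": 0,"grip": 0}]}}

```text
t: 10.25
position: [0.5044, -0.0195, 0.154]
tcp_rot: [3.063, 0.7, -0.0]
ft_force: [0.4, -0.7, -0.2]
gripper_width: 0.006
gripper_force: 0.0
```

Request:
{"api": "drive_tool", "payload": {"deltas": [{"xyz": [-0.8,-3.3,0],"roll": 0,"grip": 0},{"xyz": [-0.8,-3.3,0],"roll": 0,"grip": 0},{"xyz": [-0.8,-3.3,0],"roll": 0,"grip": 0},{"xyz": [-0.8,-3.3,0],"roll": 0,"grip": 0},{"xyz": [-0.8,-3.3,0],"roll": 0,"grip": 0}]}}

```text
t: 10.67
position: [0.4643, -0.1847, 0.1541]
tcp_rot: [3.063, 0.699, -0.0]
ft_force: [-0.2, -0.4, -1.0]
gripper_width: 0.005
gripper_force: 0.0
```

Request:
{"api": "drive_tool", "payload": {"deltas": [{"xyz": [-0.8,-3.3,0],"roll": 0,"grip": 0},{"xyz": [-0.8,-3.3,0],"roll": 0,"grip": 0},{"xyz": [-0.8,-3.3,0],"roll": 0,"grip": 0},{"xyz": [-0.8,-3.3,0],"roll": 0,"grip": 0},{"xyz": [-0.6,-3.3,0],"roll": 0,"grip": 0}]}}

```text
t: 11.08
position: [0.426, -0.3497, 0.154]
tcp_rot: [-3.063, -0.699, 0.001]
ft_force: [0.3, 0.5, -0.6]
gripper_width: 0.007
gripper_force: 0.0
```

Request:
{"api": "drive_tool", "payload": {"deltas": [{"xyz": [0,0,0],"roll": 0,"grip": 0},{"xyz": [0,0,0],"roll": 0,"grip": 0},{"xyz": [0,0,0],"roll": 0,"grip": 0},{"xyz": [0,0,-2],"roll": 0,"grip": 0},{"xyz": [0,0,-2],"roll": 0,"grip": 0}]}}

```text
t: 11.5
position: [0.4287, -0.3469, 0.1149]
tcp_rot: [3.06, 0.702, 0.003]
ft_force: [0.2, 0.5, 0.5]
gripper_width: 0.006
gripper_force: 0.0
```

Request:
{"api": "drive_tool", "payload": {"deltas": [{"xyz": [0,0,-2],"roll": 0,"grip": 0},{"xyz": [0,0,-2],"roll": 0,"grip": 0},{"xyz": [0,0,-1.5],"roll": 0,"grip": 0},{"xyz": [0,0,-1],"roll": 0,"grip": 0},{"xyz": [0,0,-0.2],"roll": 0,"grip": 0}]}}

```text
t: 11.92
position: [0.427, -0.346, 0.0457]
tcp_rot: [-3.06, -0.702, 0.002]
ft_force: [-0.0, 0.4, -0.2]
gripper_width: 0.007
gripper_force: 0.0
```

Request:
{"api": "drive_tool", "payload": {"deltas": [{"xyz": [0,0,0],"roll": 0,"grip": 0},{"xyz": [0,0,0],"roll": 0,"grip": 0},{"xyz": [0,0,0],"roll": 0,"grip": 0},{"xyz": [0,0,0],"roll": 0,"grip": 0},{"xyz": [0,0,0],"roll": 0,"grip": 0}]}}

```text
t: 12.33
position: [0.4275, -0.3484, 0.0481]
tcp_rot: [3.062, 0.699, 0.001]
ft_force: [-1.1, -0.2, -1.0]
gripper_width: 0.005
gripper_force: 0.0
```

Request:
{"api": "drive_tool", "payload": {"deltas": [{"xyz": [0,0,0],"roll": 0,"grip": 0},{"xyz": [0,0,0],"roll": 0,"grip": 0},{"xyz": [0,0,0],"roll": 0,"grip": 0},{"xyz": [0,0,0],"roll": 0,"grip": 0},{"xyz": [0,0,0],"roll": 0,"grip": 0}]}}

```text
t: 12.75
position: [0.4272, -0.3481, 0.0474]
tcp_rot: [3.063, 0.699, 0.0]
ft_force: [-0.0, -0.3, -0.8]
gripper_width: 0.004
gripper_force: 0.0
```

Request:
{"api": "drive_tool", "payload": {"deltas": [{"xyz": [0,0,0],"roll": 0,"grip": 0},{"xyz": [0,0,0],"roll": 0,"grip": 0},{"xyz": [0,0,0],"roll": 0,"grip": 0},{"xyz": [0,0,0],"roll": 0,"grip": 0},{"xyz": [0,0,0],"roll": 0,"grip": 0}]}}

```text
t: 13.17
position: [0.4272, -0.3481, 0.0473]
tcp_rot: [3.063, 0.699, 0.0]
ft_force: [1.0, 0.1, 0.2]
gripper_width: 0.002
gripper_force: 0.0
```

Request:
{"api": "drive_tool", "payload": {"deltas": [{"xyz": [0,0,0],"roll": 0,"grip": 0},{"xyz": [0,0,0],"roll": 0,"grip": 0},{"xyz": [0,0,0],"roll": 0,"grip": 0},{"xyz": [0,0,0],"roll": 0,"grip": 0},{"xyz": [0,0,0],"roll": 0,"grip": 0}]}}

```text
t: 13.58
position: [0.4272, -0.3481, 0.0474]
tcp_rot: [3.063, 0.699, 0.0]
ft_force: [0.4, 1.0, -0.1]
gripper_width: 0.004
gripper_force: 0.0
```

Request:
{"api": "drive_tool", "payload": {"deltas": [{"xyz": [0,0,0],"roll": 0,"grip": 0},{"xyz": [0,0,0],"roll": 0,"grip": 0},{"xyz": [0,0,0],"roll": 0,"grip": 0},{"xyz": [0,0,0],"roll": 0,"grip": 0},{"xyz": [0,0,0],"roll": 0,"grip": 0}]}}

```text
t: 14.0
position: [0.4272, -0.3481, 0.0474]
tcp_rot: [3.063, 0.699, 0.0]
ft_force: [-1.0, -0.2, -0.2]
gripper_width: 0.006
gripper_force: 0.0
```

Request:
{"api": "drive_tool", "payload": {"deltas": [{"xyz": [0,0,0],"roll": 0,"grip": 0},{"xyz": [0,0,0],"roll": 0,"grip": 0},{"xyz": [0,0,0],"roll": 0,"grip": 0},{"xyz": [0,0,0],"roll": 0,"grip": 0},{"xyz": [0,0,0],"roll": 0,"grip": 0}]}}

```text
t: 14.42
position: [0.4272, -0.3481, 0.0474]
tcp_rot: [3.063, 0.699, -0.0]
ft_force: [-0.6, 0.4, -0.1]
gripper_width: 0.002
gripper_force: 0.0
```

Request:
{"api": "drive_tool", "payload": {"deltas": [{"xyz": [0,0,2],"roll": 0,"grip": 0},{"xyz": [0,0,2],"roll": 0,"grip": 0},{"xyz": [0,0,2],"roll": 0,"grip": 0},{"xyz": [0,0,2],"roll": 0,"grip": 0},{"xyz": [0,0,2],"roll": 0,"grip": 0}]}}

```text
t: 14.83
position: [0.427, -0.348, 0.1483]
tcp_rot: [-3.063, -0.699, 0.0]
ft_force: [0.6, 0.5, -0.1]
gripper_width: 0.003
gripper_force: 0.0
```

Request:
{"api": "drive_tool", "payload": {"deltas": [{"xyz": [0,0,2],"roll": 0,"grip": 0},{"xyz": [0,0,1],"roll": 0,"grip": 0},{"xyz": [0,0,0],"roll": 0,"grip": 0},{"xyz": [0,0,0],"roll": 0,"grip": 0},{"xyz": [0,0,0],"roll": 0,"grip": 0}]}}

```text
t: 15.25
position: [0.4266, -0.3478, 0.1761]
tcp_rot: [-3.062, -0.699, 0.002]
ft_force: [-1.1, 1.0, 0.5]
gripper_width: 0.007
gripper_force: 0.0
```

```bash
python3 - <<'E'
from h import *
c=snap('top','top2')
cv2.imwrite('pics/t2.png',cv2.resize(c['color'][120:280,210:500,::-1],None,fx=2.7,fy=2.7,interpolation=cv2.INTER_CUBIC))
E
```

```text
(no output)
```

View pics/t2.png

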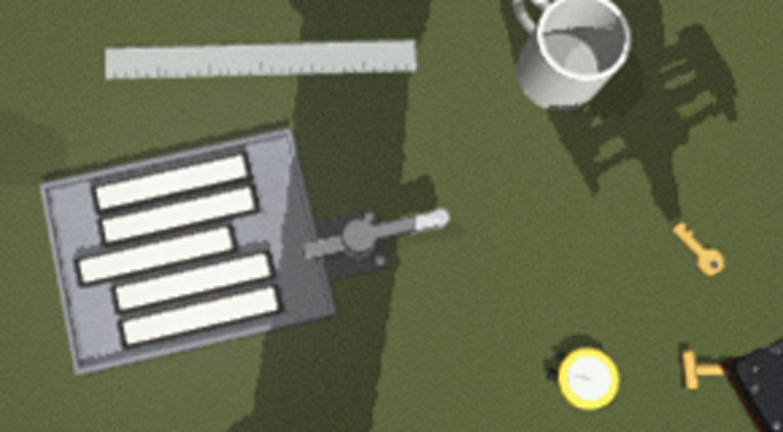

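The top view shows the lever locked, from hub (360,237) to end (440,217), parallel to the strips. The key, at (690,370), and everything else in view lie where they were.

```bash
python3 -c "
from plant import *
print(hand_in())"
```

```text
the job is handed in; nothing more can be done
None
```

The job is handed in, though the hand-in gave no verdict: the lever is at its locked stop, the cocked strip and then the cam key were each pointed at for over 2 s, and nothing loose shows as moved in the last top view.

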